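# Close the glazed lid of the gem case without a slam

## Task

The glass-topped lid of the wooden gem case stands open, leaning back on its stop. Tip it forward with a finger, catch it on a finger as it falls, and lower it by its brass lip until it is fully shut, so gently that the glass does not slam down. Only touch the lid: do not grip it or press hard on it, do not shove or lift the case, and leave the things around it alone; finish clear of everything.

Things in the scene. Friction and masses are not known exactly. Their poses are not given: they have to be found in the camera images.
- gem_case: Open beech case, loose on the bench, 1.3 kg, 134 (x, depth) x 172 (y, width) x 75 mm (z, to the rim), foot moulding 4 mm wider all round; holds a tray of stones. Origin: centre of its underside; z up; x points from its front wall (x = -67 mm, robot side, where the lid's lip comes down) to the hinge line (x = +67, z = 75 mm, along y)
- case_lid (a joint): Lid angle in rad: 0 = shut, level on the rim; 1.57 = upright; 1.85 = leaning back on its stop, where it starts. Hinge friction 0.006 N m, damping 0.02 N m s/rad: the lid balances at about 1.48 and may stay where it is between 1.41 and 1.55; further forward it falls shut in under a second
- lid_lip (a point): Centre of the rounded outer edge of the brass lip at the middle of the lid's front edge: a plate 70 mm wide, 4 mm thick, projecting 20 mm beyond the lid, undersides flush. The point is 154 mm from the hinge line, at half the lip's thickness. Shut, the lip stands 20 mm out from the case front at z = 77 mm, free underneath. Axes: x to the hinge along the lid, z out of its upper face
- lid_hinge (a point): Middle of the lid's hinge line, at the back rim of the case. The lid is a wooden frame round a glass pane, about 0.16 kg, 12 mm thick, 134 mm from hinge to front edge, 172 mm wide; its underside lies in the plane through the hinge line
- jar: Bystander: scrap jar with black screw lid, 77 mm across, 67 mm high, origin under its centre
- tape_roll: Bystander: roll of tape lying flat, 44 mm across, 19 mm high, origin under its centre
- red_pliers: Bystander: red-handled pliers lying flat, 145 x 62 x 12 mm
- lighter: Bystander: lighter lying flat, 72 x 23 x 12 mm

How it is judged:
On the way, in this order (a step that is already met when the one before it is completed fails the run):
1. the lid has been tipped forward past its balance point (value of joint case_lid below 1.4 rad).
2. the lid is caught: between 1.3 and 0.15 rad it bears on the fingers, turning slower than 1 rad/s (value of joint case_lid between 0.15 and 1.3 rad and velocity of joint case_lid between -1 and 0.5 rad/s and contact force between the fingers and case_lid above 0.05 N), for 0.1 s.
3. the lid is shut (value of joint case_lid below 0.02 rad), for 0.2 s.
At the end, for the whole second after the job is handed in: The lid is fully shut (within 0.02 rad, 3 mm at the lip) and the case stands still and level within 15 mm of where it was (value of joint case_lid below 0.02 rad and linear speed of gem_case below 0.02 m/s and distance of gem_case from where it was at the start of the episode below 0.015 m and angle between gem_case's own z axis and vertical below 0.03 rad); the robot touches nothing.
It fails at once if the lid slams: it comes down the last 0.2 rad faster than 1.2 rad/s (18 cm/s at the lip) (value of joint case_lid below 0.2 rad and velocity of joint case_lid below -1.2 rad/s).
It fails at once if the lid is gripped or pressed hard: the fingers bear on it with more than 8 N once it is below 0.6 rad (value of joint case_lid below 0.6 rad and contact force between the fingers and case_lid above 8 N).
It fails at once if the case is shoved, lifted or tipped (distance of gem_case from where it was at the start of the episode above 0.02 m or angle between gem_case's own z axis and vertical above 0.06 rad).
It fails at once if a thing beside the case is disturbed (moved more than 2 cm) (distance of any of jar, tape_roll, red_pliers, lighter from where it was at the start of the episode above 0.02 m).
It also fails if it takes over 48 s, if anything falls off the work surface, if the arm or the gripper's body presses on something with over 40 N, if the wrist force passes 120 N, or if a joint passes its speed limit or range.

## Robot

A 7-joint arm with a two-finger parallel gripper is mounted at the origin on a cart in front of the work surface, level with it; the furniture and walls round the work are solid. World frame = base frame: x ahead of the robot, y to its left, z up, the work surface at z = 0. Lengths are in m, angles in rad, forces in N, time in s.
With the tool pointing down it reaches from about 0.425 to 0.825 m from the base axis. Payload 3.6 kg.
Tool frame: the origin (TCP) lies between the finger pads; the fingertips stand 11 mm ahead of it and the grasp point (between the pads) lies 8 mm behind it; z points along the fingers, y is the line along which they close (so a half turn about z gives the same grasp; the last joint's range is limited). The gripper opens to 93 mm and grips with 3 to 60 N. Pads are 15 mm wide; open, the fingers measure 128 mm over their backs; the gripper's body (75 mm by 188 mm) begins 65 mm behind the grasp point.
Start: joints at [-1.228, 0.615, -0.013, 1.423, 0.008, 1.103, -0.04], TCP at [0.234, 0.606, 0.23] pointing down, gripper open.
Joint ranges: [-3.12, 3.12], [-0.3, 2.06], [-1.34, 1.32], [0.26, 2.42], [-1.36, 4.5], [0.01, 1.98], [-2.84, 2.84]. Speed limits (rad/s): [2.79, 2.79, 3.14, 3.14, 3.14, 3.14, 3.14].

## Interface

Orientations are given as [roll, pitch, yaw] about the fixed x, y, z axes, in that order (R = Rz(yaw) Ry(pitch) Rx(roll)).
In Python, from plant import * gives the robot as it stands. The module is installed in compiled form; this text tells all that it offers.
- The arm moves only by the shell command python3 -m creep 'ROWS' [OPENING] [FORCE]. ROWS is a JSON object of lists of equal length, an entry for each row: "offset": the shift along the tool's x, y, z in mm, a list of three; "roll": the turn about the tool's z in degrees. In form: {"offset": [[x, y, z], ...], "roll": [roll, ...]}. A call has exactly 8 rows; each row shifts and turns the commanded pose from where the row before left it, along the tool's axes as they then stand; what a row does not reach is not made up. A row lasts 1/8 s, in which the tool goes at most 62.5 mm and 10.7 degrees, less where a joint would pass 70% of its speed; a pose out of reach is approached as far as the arm can. A call with a gripper value outside its range is refused whole. OPENING is the opening, from 0 (shut) to 1 (fully open), set as the call begins (- or left out, the last holds). The fingers move at their own pace and stop on an object; FORCE is the grip in N (left out, the last holds). Time passes only in rows, so rows that do not move let the fingers close, or fill a call up. It gives the time, the measured TCP pose, the force, the opening and the grip force at its end, in the units of the state.
- observe(): the state, without advancing time (a new reading comes with each control period).
- get_image(name): name is "side" or "top" or "wrist"; returns a dict with "image" (384x512x3 uint8, blue, green, red), "fx", "fy", "cx", "cy" (pixels), "eye" and "attitude" of the camera in the world. Camera axes: x right, y up, looking along -z (the intrinsics and any distortion apply to the point x, -y, -z); pixel columns grow to the right and rows downward; lengths in m; the calibration is good to about 2 mm. A picture is of the moment at which its call begins. There is no depth.
- job_done(): hands the job in; it is judged then, once.
The state is a dict: "t": time; "joint_positions": joint angles; "dq": joint speeds; "joint_efforts": joint torques, N m; "tool_pos": TCP position; "tcp_rot": TCP orientation; "force": force on the tool from outside, world axes, zero at the start; "ft_torque": the same for the moment, N m; "finger_gap": finger opening in m; "finger_force": force on a finger pad.
Only numpy, scipy, OpenCV 4.12 (cv2) and the standard library are available. Lean on these libraries where they do the work, as an engineer would, in place of code of your own. Each camera call takes 0.05 s, during which the arm holds its last target. There are 200 camera calls.

## Working session

There is one attempt and no reset: what is moved stays moved. The work goes in short steps, Python scripts to look and compute and a shell command to move; the robot and the scene stay as the last step left them, time stands still between calls to the robot, and variables do not carry over. Pictures are saved under pics/ and viewed, at most 12 in all, crops included, and the job is handed in when it is done.

```bash
mkdir -p pics; ls
python3 - <<'E'
from plant import *
import cv2
s=observe()
print({k:s[k] for k in('t','tool_pos','tcp_rot','force','finger_gap')})
for n in('side','top'):
    g=get_image(n);cv2.imwrite(f'pics/{n}0.png',g['image']);print(n,[g[k] for k in('fx','fy','cx','cy','eye','attitude')],[k for k in g])
E
```

```text
pics
{'t': 0.0, 'tool_pos': array([0.23404181, 0.6056146 , 0.22851999]), 'tcp_rot': array([-3.13913700e+00,  5.20863262e-05,  2.77292173e+00]), 'force': array([-0.6372598 ,  0.66220026,  0.44129905]), 'finger_gap': 0.09285591772366496}
side [418.1594492885327, 418.1594492885327, 251.71957454353424, 193.96149224351603, array([0.96873809, 0.3590812 , 0.89808549]), array([ 0.58437782, -0.00346213,  2.09182488])] ['image', 'fx', 'fy', 'cx', 'cy', 'eye', 'attitude']
top [467.3673582849586, 467.3673582849586, 255.48168017179168, 189.5742997217799, array([0.35967815, 0.0906516 , 1.04080855]), array([ 0.16228068, -0.00926449, -1.56837519])] ['image', 'fx', 'fy', 'cx', 'cy', 'eye', 'attitude']
```

View pics/side0.png

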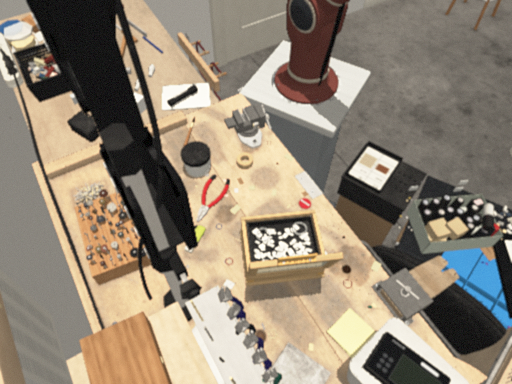

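View pics/top0.png

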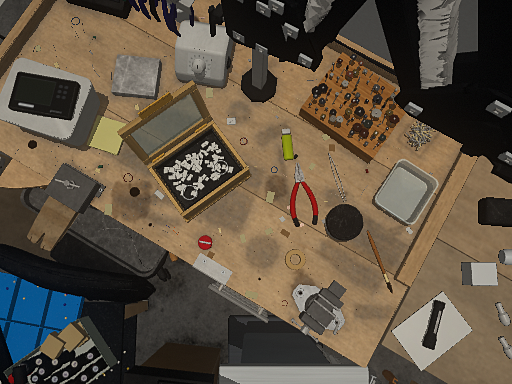

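The side view shows the case at about (283,250) and the lid's edge at (290,270). The top view shows the case tray at (200,170), the lid leaning to the upper left at (165,125), the lighter at (288,145), the pliers at (303,195), the jar at (344,222) and the tape at (295,259).

```bash
cat > h.py <<'E'
import numpy as np, cv2
from plant import *
from scipy.spatial.transform import Rotation as R
def cam(n):
    g=get_image(n); return g
def proj(g,P):
    p=R.from_euler('xyz',g['attitude']).inv().apply(np.atleast_2d(P)-g['eye'])
    return np.c_[g['cx']+g['fx']*p[:,0]/-p[:,2], g['cy']+g['fy']*p[:,1]/p[:,2]]
def ray(g,u,v):
    return R.from_euler('xyz',g['attitude']).apply([(u-g['cx'])/g['fx'],-(v-g['cy'])/g['fy'],-1])
def plane(g,u,v,z):
    d=ray(g,u,v); return g['eye']+d*(z-g['eye'][2])/d[2]
E
python3 - <<'E'
from h import *
t=cam('top'); s=cam('side'); w=cam('wrist')
np.set_printoptions(precision=3,suppress=True)
for n,u,v,z in [('rimBL?',150,167,.075),('lighter',288,145,.01),('jar',344,222,.067),('tape',295,259,.019),('pliers',303,195,.01),('vise',320,305,.0)]: print(n,plane(t,u,v,z))
print('robot base px',proj(t,[[0,0,0],[.234,.606,.23]]),proj(s,[[0,0,0],[.234,.606,.23]]))
a=t['image'][70:230,100:260]; b=s['image'][190:310,210:370]
cv2.imwrite('pics/c1.png',np.hstack([cv2.resize(a,(400,400),interpolation=cv2.INTER_CUBIC),cv2.resize(b[:, :],(400,300),interpolation=cv2.INTER_CUBIC)[:400].copy() if 0 else cv2.copyMakeBorder(cv2.resize(b,(400,300),interpolation=cv2.INTER_CUBIC),0,100,0,0,cv2.BORDER_CONSTANT)]))
E
```

```text
rimBL? [0.565 0.304 0.075]
lighter [0.631 0.008 0.01 ]
jar [ 0.451 -0.103  0.067]
tape [ 0.375 -0.004  0.019]
pliers [ 0.517 -0.025  0.01 ]
vise [ 0.277 -0.059  0.   ]
robot base px [[294.102 441.85 ]
 [-59.878 342.099]] [[305.172  81.085]
 [538.339 164.53 ]]
```

View pics/c1.png

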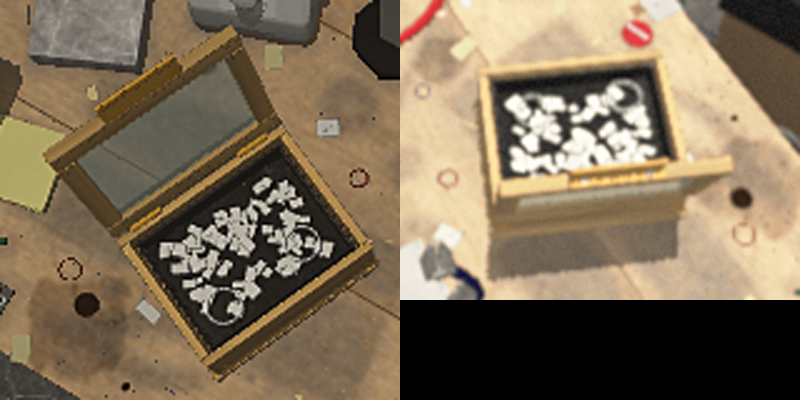

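The crop shows rim corners in top-view pixels at about (183,214), (247,169), (149,166) and (212,122), and the brass lip on the lid's top edge at about (156,105).

Run:
```python
from h import *
np.set_printoptions(precision=4,suppress=True)
t=cam('top'); s=cam('side')
P=[plane(t,100+u/2.5,70+v/2.5,.075) for u,v in [(207,362),(368,250),(121,240),(281,130)]]
P=np.array(P);print(P); FL,FR,BL,BR=P
print('sides',np.linalg.norm(FL-FR),np.linalg.norm(BL-BR),np.linalg.norm(FL-BL),np.linalg.norm(FR-BR))
c=P.mean(0); y=(FL-FR+BL-BR)[:2]; yaw=np.arctan2(-y[0],y[1]); print(c,'yaw',yaw)
x=np.array([np.cos(yaw),np.sin(yaw),0]);yv=np.array([-x[1],x[0],0]); z=np.array([0,0,1])
print('case origin',c[:2], 'hinge',c+.067*x)
# predicted model points back in both views crops
def W(X,Y,Z): return np.array([c[0],c[1],0])+X*x+Y*yv+Z*z
def L(r,Y,h,a): return W(.067-r*np.cos(a)-h*np.sin(a)*-1,Y,.075+r*np.sin(a)+h*np.cos(a))
pts=[W(X,Y,.075) for X in(-.067,.067) for Y in(.086,-.086)]+[W(-.071,.09,0),W(-.071,-.09,0),W(.071,-.09,0)]+[L(.134,.086,0,1.85),L(.134,-.086,0,1.85),L(.154,.035,0,1.85),L(.154,-.035,0,1.85)]
for g,o in((t,(100,70)),(s,(210,190))): print(((proj(g,pts)-o)*2.5).round(0).tolist())
for i in(t,s):
  im=i['image'].copy()
  o=(100,70) if i is t else (210,190)
  im=im[o[1]:o[1]+160,o[0]:o[0]+160]; im=cv2.resize(im,(400,400),interpolation=cv2.INTER_CUBIC)
  for p in (proj(i,pts)-o)*2.5: cv2.circle(im,tuple(int(q) for q in p),3,(0,0,255),1)
  cv2.imwrite('pics/o%d.png'%(i is s),im)
cv2.imwrite('pics/o.png',np.hstack([cv2.imread('pics/o0.png'),cv2.imread('pics/o1.png')]))
print(R.from_euler('xyz',observe()['tcp_rot']).as_matrix())
```

```text
[[0.4643 0.2326 0.075 ]
 [0.5596 0.0996 0.075 ]
 [0.5673 0.3078 0.075 ]
 [0.6642 0.1748 0.075 ]]
sides 0.16360483534944567 0.16462663064094266 0.1275563745463103 0.1288006244113574
[0.5638 0.2037 0.075 ] yaw 0.6257783024373852
case origin [0.5638 0.2037] hinge [0.6181 0.243  0.075 ]
[[205.0, 368.0], [374.0, 250.0], [115.0, 239.0], [283.0, 125.0], [216.0, 383.0], [380.0, 267.0], [290.0, 144.0], [49.0, 163.0], [241.0, 34.0], [96.0, 110.0], [176.0, 56.0]]
[[259.0, 47.0], [73.0, 63.0], [288.0, 180.0], [87.0, 199.0], [252.0, 83.0], [70.0, 99.0], [84.0, 237.0], [324.0, 153.0], [90.0, 175.0], [260.0, 155.0], [163.0, 164.0]]
[[-0.9328  0.3604 -0.0003]
 [ 0.3604  0.9328 -0.0006]
 [ 0.     -0.0007 -1.    ]]
```

View pics/o.png

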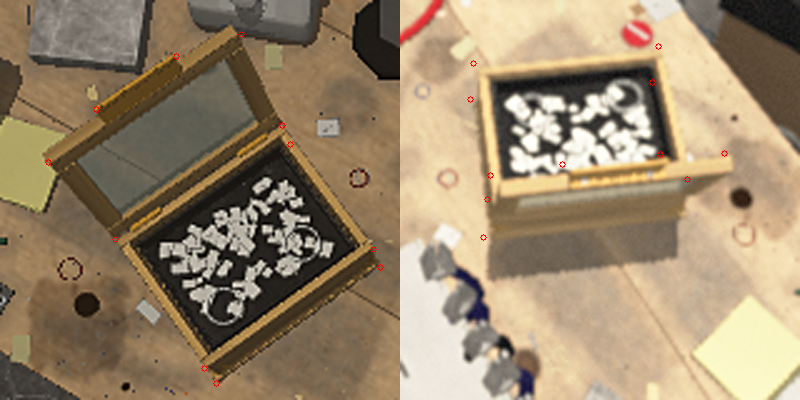

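The overlay fits well in the top view. In the side view it is off by about 3–5 px, so I'll cross-check the two views on the other landmarks.

Run:
```python
from h import *
np.set_printoptions(precision=4,suppress=True)
t=cam('top'); s=cam('side')
def tri(a,b):
    A=ray(t,*a);B=ray(s,*b);M=np.c_[A,-B];k=np.linalg.lstsq(M,s['eye']-t['eye'],rcond=None)[0]
    p,q=t['eye']+k[0]*A,s['eye']+k[1]*B; return (p+q)/2,np.linalg.norm(p-q)
k=lambda u,v:(100+u/2.5,70+v/2.5); j=lambda u,v:(210+u/2.5,190+v/2.5)
for n,a,b in [('tape',(295,259),(245,160)),('jar',(344,221),(195,152)),('reddot',(205,242),(305,203)),('FL',k(207,364),j(263,62)),('FR',k(371,250),j(82,66)),('lidL',k(48,162),j(326,160)),('lidR',k(239,30),j(97,187)),('ring',k(359,178),j(47,178)),('ringL',k(70,269),j(343,235)),('hole',k(87,305),j(341,198))]:
    print(n,*tri(a,b),plane(t,*a,0),plane(s,*b,0))
```

```text
tape [ 0.3741 -0.0025  0.0121] 0.0053258089792592375 [ 0.3753 -0.0061  0.    ] [ 0.365  -0.0049  0.    ]
jar [ 0.4526 -0.102   0.068 ] 0.002567991346306968 [ 0.4597 -0.1167  0.    ] [ 0.4098 -0.1384  0.    ]
reddot [0.4109 0.1951 0.0026] 0.00525629022789691 [0.4121 0.1929 0.    ] [0.4082 0.197  0.    ]
FL [0.4631 0.2387 0.0573] 0.007630882861574154 [0.4706 0.2436 0.    ] [0.4269 0.2343 0.    ]
FR [0.5587 0.1    0.0731] 0.006226973785562086 [0.5751 0.0976 0.    ] [0.5211 0.0802 0.    ]
lidL [0.5996 0.337  0.1984] 0.0008923796031794464 [0.6562 0.3944 0.    ] [0.4946 0.3312 0.    ]
lidR [0.7027 0.1998 0.1982] 0.005725972034491146 [0.7849 0.2223 0.    ] [0.6259 0.1581 0.    ]
ring [ 0.6418  0.111  -0.001 ] 0.004376858370502515 [0.6425 0.109  0.    ] [0.6413 0.1133 0.    ]
ringL [ 0.5559  0.372  -0.0011] 0.004170486550610249 [0.5564 0.3697 0.    ] [0.5555 0.3739 0.    ]
hole [ 0.5231  0.356  -0.0026] 0.005167782353820786 [0.5235 0.3529 0.    ] [0.5232 0.3584 0.    ]
```

The two views agree to about 4 mm, giving a case origin near (0.563, 0.206) with yaw 0.626.

The plan:
1. Open the hand and set its y axis along world y, so it straddles the lid diagonally.
2. Push the lid past balance with the rear finger and catch it on the front finger.
3. Slide the hand sideways until the rear finger is clear of the lid.
4. Lower the lid by the lip.

```bash
python3 -m creep '{"offset":[[0,0,-34],[0,0,-34],[0,0,-34],[-40,-33,0],[-40,-33,0],[-40,-33,0],[-40,-33,0],[-40,-33,0]],"roll":[-7,-7,-7,0,0,0,0,0]}' 1
python3 -m creep '{"offset":[[-40,-33,0],[-40,-33,0],[-40,-33,0],[-40,-33,0],[-40,-30,0],[0,0,0],[0,0,0],[0,0,0]],"roll":[0,0,0,0,0,0,0,0]}'
```

```text
t: 1.45
tool_pos: [0.4351, 0.4396, 0.3318]
tcp_rot: [3.141, 0.0, 3.139]
force: [0.4, 0.4, 0.4]
finger_gap: 0.0932
finger_force: 0.0
t: 2.45
tool_pos: [0.6323, 0.2804, 0.332]
tcp_rot: [3.14, -0.0, -3.141]
force: [-0.2, -1.2, 0.1]
finger_gap: 0.0931
finger_force: 0.0
```

```bash
cat >> h.py <<'E'
c0=np.array([.563,.206]);yaw=.626
def W(X,Y,Z): return np.array([c0[0]+X*np.cos(yaw)-Y*np.sin(yaw),c0[1]+X*np.sin(yaw)+Y*np.cos(yaw),Z])
def L(r,Y,h,a): return W(.067-r*np.cos(a)+h*np.sin(a),Y,.075+r*np.sin(a)+h*np.cos(a))
def tips():
    s=observe();T=s['tool_pos'];r=R.from_euler('xyz',s['tcp_rot']);g=s['finger_gap']/2
    return [T+r.apply([x,k*(g+e),.011]) for k in(-1,1) for e in(0,.0175) for x in(-.0075,.0075)]
def case_xy(p):
    d=np.array(p)[:2]-c0; return d[0]*np.cos(yaw)+d[1]*np.sin(yaw),-d[0]*np.sin(yaw)+d[1]*np.cos(yaw)
def shot(name,a,wins=((100,50),(190,140))):
    o=[]
    for n,w in zip(('top','side'),wins):
        g=cam(n);im=cv2.resize(g['image'][w[1]:w[1]+160,w[0]:w[0]+160],(400,400),interpolation=cv2.INTER_CUBIC)
        for P,col in((tips(),(0,255,0)),([L(.154,.035,0,a),L(.154,-.035,0,a),L(.134,.086,0,a),L(.134,-.086,0,a),W(-.067,.086,.075),W(-.067,-.086,.075)],(0,0,255))):
            for p in (proj(g,P)-w)*2.5: cv2.circle(im,tuple(int(q) for q in p),2,col,1)
        o.append(im)
    cv2.imwrite(f'pics/{name}.png',np.hstack(o))
    T=observe()['tool_pos']; print('tcp case',np.round(case_xy(T),4),T[2],[tuple(np.round(case_xy(p),4)) for p in tips()])
E
python3 -c "
from h import *
shot('s1',1.85)"
```

```text
tcp case [0.0997 0.0192] 0.33206042995826873 [(np.float64(0.0785), np.float64(-0.0228)), (np.float64(0.0664), np.float64(-0.0141)), (np.float64(0.0683), np.float64(-0.037)), (np.float64(0.0561), np.float64(-0.0282)), (np.float64(0.133), np.float64(0.0525)), (np.float64(0.1208), np.float64(0.0613)), (np.float64(0.1432), np.float64(0.0667)), (np.float64(0.1311), np.float64(0.0754))]
```

View pics/s1.png

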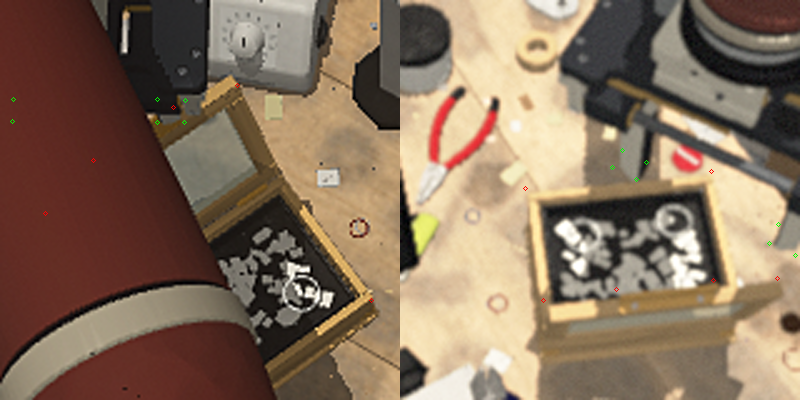

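The top view shows the arm hiding the lid. In the side view the fingertips match their prediction, at crop (637,180) and (785,245), while the case lies a few px lower and further right. I'll correct the case origin to about (0.565, 0.2085) and descend in stages.

```bash
sed -i 's/c0=np.array.*;yaw/c0=np.array([.565,.2085]);yaw/' h.py
python3 -m creep '{"offset":[[-9,2,0],[0,0,20],[0,0,20],[0,0,20],[0,0,20],[0,0,15],[0,0,0],[0,0,0]],"roll":[0,0,0,0,0,0,0,0]}'
python3 -c "
from h import *
shot('s2',1.85)"
```

```text
t: 3.55
tool_pos: [0.6431, 0.2806, 0.2375]
tcp_rot: [3.141, 0.001, 3.139]
force: [-0.0, 0.3, -0.0]
finger_gap: 0.0927
finger_force: 0.0
tcp case [0.1056 0.0127] 0.23782676576161346 [(np.float64(0.0843), np.float64(-0.0294)), (np.float64(0.0722), np.float64(-0.0206)), (np.float64(0.074), np.float64(-0.0435)), (np.float64(0.0619), np.float64(-0.0347)), (np.float64(0.139), np.float64(0.0459)), (np.float64(0.1269), np.float64(0.0548)), (np.float64(0.1493), np.float64(0.0601)), (np.float64(0.1372), np.float64(0.0689))]
```

View pics/s2.png

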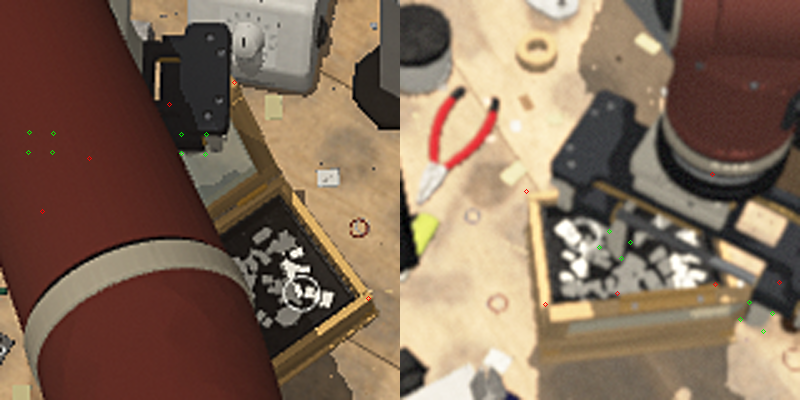

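The front fingertip is just in front of the lid, at about (212,143) in the top crop, and the rear finger is behind it. I'll descend and start tipping.

```bash
python3 -m creep '{"offset":[[0,0,9],[0,0,9],[0,0,9],[0,0,9],[0,0,9],[0,0,1],[0,0,0],[0,0,0]],"roll":[0,0,0,0,0,0,0,0]}'
python3 -m creep '{"offset":[[4,-3,0],[5,-3.5,0],[5,-3.5,0],[5,-3.5,0],[5,-3.5,0],[5,-3.5,0],[5,-3.5,0],[5,-3.5,0]],"roll":[0,0,0,0,0,0,0,0]}'
```

```text
t: 4.65
tool_pos: [0.6429, 0.2805, 0.1912]
tcp_rot: [3.141, 0.001, 3.139]
force: [0.3, -0.8, 0.5]
finger_gap: 0.0929
finger_force: 0.0
t: 5.65
tool_pos: [0.6031, 0.2527, 0.1906]
tcp_rot: [-3.141, -0.0, 3.139]
force: [-0.7, 0.9, 0.3]
finger_gap: 0.0929
finger_force: 0.1
```

```bash
python3 -m creep '{"offset":[[2.5,-1.7,0],[2.5,-1.7,0],[2.5,-1.7,0],[2.5,-1.7,0],[2.5,-1.7,0],[2.5,-1.7,0],[2.5,-1.7,0],[2.5,-1.7,0]],"roll":[0,0,0,0,0,0,0,0]}'
python3 -c "
from h import *
shot('s3',1.216)"
```

```text
t: 6.65
tool_pos: [0.5833, 0.2393, 0.1906]
tcp_rot: [-3.141, -0.0, 3.139]
force: [0.5, -0.2, -0.0]
finger_gap: 0.0931
finger_force: 0.0
tcp case [0.0327 0.0142] 0.1906992739791629 [(np.float64(0.0115), np.float64(-0.0278)), (np.float64(-0.0007), np.float64(-0.019)), (np.float64(0.0012), np.float64(-0.042)), (np.float64(-0.011), np.float64(-0.0332)), (np.float64(0.0661), np.float64(0.0473)), (np.float64(0.054), np.float64(0.0562)), (np.float64(0.0764), np.float64(0.0615)), (np.float64(0.0642), np.float64(0.0703))]
```

View pics/s3.png

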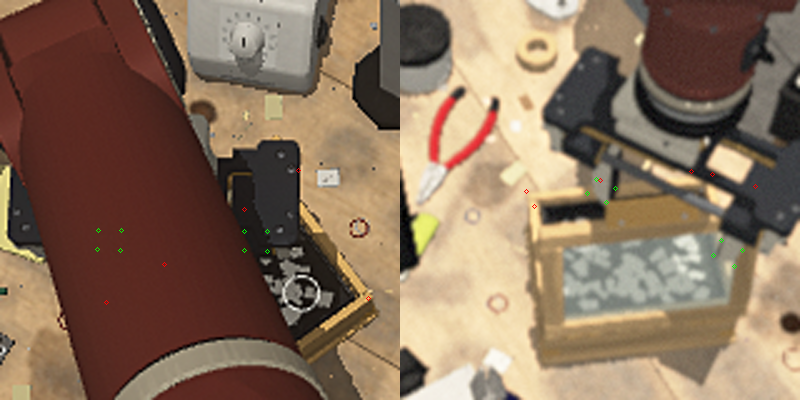

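The side crop shows the lid leaning forward, with its front edge near (530–720, 225) and the tray visible through the glass. It is tipping, so I'll keep retreating forward to about 1.0 rad.

```bash
python3 -m creep '{"offset":[[2.8,-2,0],[2.8,-2,0],[2.8,-2,0],[2.8,-2,0],[2.8,-2,0],[2.8,-2,0],[2.8,-2,0],[2.8,-2,0]],"roll":[0,0,0,0,0,0,0,0]}'
python3 -c "
from h import *
shot('s4',1.0)"
```

```text
t: 7.75
tool_pos: [0.5608, 0.2233, 0.1906]
tcp_rot: [-3.142, -0.0, 3.139]
force: [-0.8, 0.0, 0.6]
finger_gap: 0.0929
finger_force: 0.1
tcp case [0.005  0.0144] 0.19065706889101477 [(np.float64(-0.0162), np.float64(-0.0277)), (np.float64(-0.0284), np.float64(-0.0188)), (np.float64(-0.0265), np.float64(-0.0418)), (np.float64(-0.0387), np.float64(-0.033)), (np.float64(0.0385), np.float64(0.0476)), (np.float64(0.0263), np.float64(0.0564)), (np.float64(0.0487), np.float64(0.0617)), (np.float64(0.0366), np.float64(0.0706))]
```

View pics/s4.png

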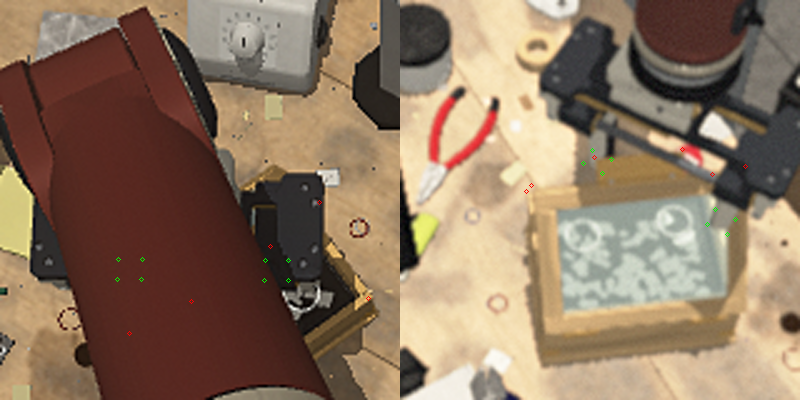

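The lid follows down and now bears on the front finger near 1.0 rad, with its corner at about (537,187) in the crop. I'll slide sideways along the lip so the rear finger leaves the lid.

```bash
python3 -m creep '{"offset":[[4.1,5.7,0],[4.1,5.7,0],[4.1,5.7,0],[4.1,5.7,0],[4.1,5.7,0],[4.1,5.7,0],[4.1,5.7,0],[4.1,5.7,0]],"roll":[0,0,0,0,0,0,0,0]}'
python3 -c "
from h import *
T=observe()['tool_pos'];x0,y0=case_xy(tips()[0]);print('front contact',x0,y0,T)
print('rear',[np.round(case_xy(p),4) for p in tips()[4:]])
pa=1.0
for a in (.8,.6,.45,.3,.2,.1,0): print(a,'dx %.1f dz %.1f mm'%(-154*(np.cos(a)-np.cos(pa)),154*(np.sin(a)-np.sin(pa)))); pa=a
"
```

```text
t: 8.85
tool_pos: [0.528, 0.2695, 0.1906]
tcp_rot: [-3.142, -0.0, 3.139]
force: [1.3, -1.1, -0.5]
finger_gap: 0.0931
finger_force: 0.2
front contact -0.015497739871902892 0.029013847441105 [0.52804394 0.26949566 0.19063661]
rear [array([0.0392, 0.1043]), array([0.0271, 0.1132]), array([0.0495, 0.1185]), array([0.0374, 0.1273])]
0.8 dx -24.1 dz -19.1 mm
0.6 dx -19.8 dz -23.5 mm
0.45 dx -11.6 dz -20.0 mm
0.3 dx -8.5 dz -21.5 mm
0.2 dx -3.8 dz -14.9 mm
0.1 dx -2.3 dz -15.2 mm
0 dx -0.8 dz -15.4 mm
```

```bash
python3 -m creep '{"offset":[[3.9,-2.8,3.8],[3.9,-2.8,3.8],[3.9,-2.8,3.8],[3.9,-2.8,3.8],[3.9,-2.8,3.8],[3.2,-2.3,4.7],[3.2,-2.3,4.7],[3.2,-2.3,4.7]],"roll":[0,0,0,0,0,0,0,0]}'
python3 -m creep '{"offset":[[3.2,-2.3,4.7],[3.2,-2.3,4.7],[2.3,-1.7,5],[2.3,-1.7,5],[2.3,-1.7,5],[2.3,-1.7,5],[0,0,0],[0,0,0]],"roll":[0,0,0,0,0,0,0,0]}'
python3 -c "
from h import *
shot('s5',.45)"
```

```text
t: 9.85
tool_pos: [0.4985, 0.2472, 0.1571]
tcp_rot: [-3.14, -0.001, 3.139]
force: [-1.9, -1.2, 1.8]
finger_gap: 0.093
finger_force: 1.5
t: 10.85
tool_pos: [0.483, 0.236, 0.1279]
tcp_rot: [-3.14, -0.002, 3.139]
force: [-2.7, -5.4, 1.0]
finger_gap: 0.0932
finger_force: 2.6
tcp case [-0.0503  0.0704] 0.12792417886234467 [(np.float64(-0.0716), np.float64(0.0284)), (np.float64(-0.0837), np.float64(0.0372)), (np.float64(-0.0819), np.float64(0.0142)), (np.float64(-0.094), np.float64(0.0231)), (np.float64(-0.017), np.float64(0.1035)), (np.float64(-0.0291), np.float64(0.1123)), (np.float64(-0.0067), np.float64(0.1176)), (np.float64(-0.0188), np.float64(0.1265))]
```

View pics/s5.png

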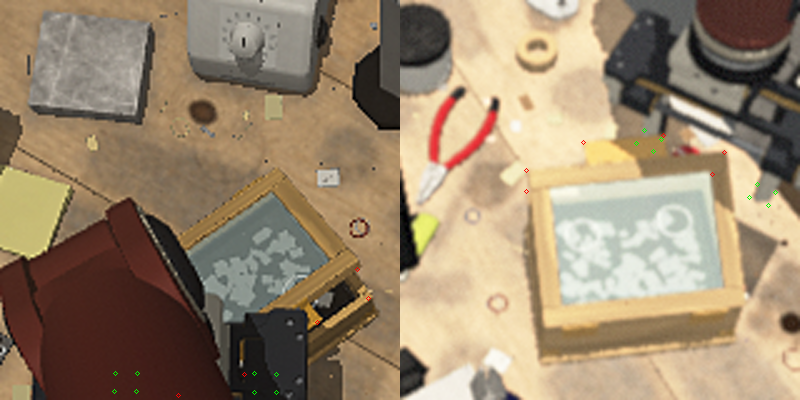

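The lid is at about 0.45 rad. Its front corner shows at about (358,262) in the top crop and the lip at about (318,320). The side force has reached 5–6 N, which means friction jamming, so I'll ease outward a little and read the force.

```bash
cat > f.py <<'E'
from h import *
F=np.mean([observe()['force'] for _ in range(1)],0);s=observe();print('case-frame force x %.2f y %.2f z %.2f'%(F[0]*np.cos(yaw)+F[1]*np.sin(yaw),-F[0]*np.sin(yaw)+F[1]*np.cos(yaw),F[2]),'contact',np.round(case_xy(tips()[0]),4),'z',s['tool_pos'][2],'t',s['t'],'ff',s['finger_force'])
E
python3 f.py
python3 -m creep '{"offset":[[0.4,-0.3,0],[0.4,-0.3,0],[0,0,0],[0,0,0],[0,0,0],[0,0,0],[0,0,0],[0,0,0]],"roll":[0,0,0,0,0,0,0,0]}' >/dev/null; python3 f.py
```

```text
case-frame force x -5.01 y -2.70 z 1.88 contact [-0.0716  0.0284] z 0.12792417886234467 t 10.95 ff 2.6220103635569103
case-frame force x -4.08 y -1.97 z 1.64 contact [-0.0715  0.0287] z 0.1281533418632869 t 11.95 ff 1.9877860748965759
```

The arm gives about 1 N/mm, so the jam is soft. I'll continue along the arc with a slight outward bias.

```bash
python3 -m creep '{"offset":[[1.0,-0.7,1.5],[1.0,-0.7,2.5],[1.0,-0.7,2.5],[1.0,-0.7,2.5],[1.0,-0.7,2.5],[1.0,-0.7,2.5],[1.0,-0.7,2.5],[0.6,-0.4,2]],"roll":[0,0,0,0,0,0,0,0]}' >/dev/null; python3 f.py
```

```text
case-frame force x -0.79 y -0.14 z -0.83 contact [-0.0804  0.0295] z 0.10954922359104047 t 12.95 ff 0.28808646292873163
```

```bash
python3 -m creep '{"offset":[[0,0,1],[0,0,1],[0.2,-0.1,1],[0.2,-0.1,1],[0.2,-0.2,1],[0.2,-0.2,1],[0.2,-0.2,1],[0.2,-0.2,1]],"roll":[0,0,0,0,0,0,0,0]}' >/dev/null; python3 f.py
python3 - <<'E'
from h import *
g=cam('top');im=g['image'][150:250,140:280];cv2.imwrite('pics/x.png',cv2.resize(im,(800,571),interpolation=cv2.INTER_CUBIC))
for a in(.15,.2,.25,.3,.35): print(a,((proj(g,[L(.154,-.035,.004,a),L(.134,-.086,.012,a),W(-.067,-.086,.075)])-[140,150])*5.714).round().tolist())
E
```

```text
case-frame force x -2.26 y 1.88 z -0.04 contact [-0.0826  0.0291] z 0.10150235860773918 t 13.95 ff 1.0274326512161736
0.15 [[525.0, 216.0], [607.0, 85.0], [613.0, 110.0]]
0.2 [[521.0, 209.0], [604.0, 77.0], [613.0, 110.0]]
0.25 [[517.0, 201.0], [600.0, 68.0], [613.0, 110.0]]
0.3 [[512.0, 192.0], [596.0, 59.0], [613.0, 110.0]]
0.35 [[507.0, 182.0], [591.0, 49.0], [613.0, 110.0]]
```

View pics/x.png

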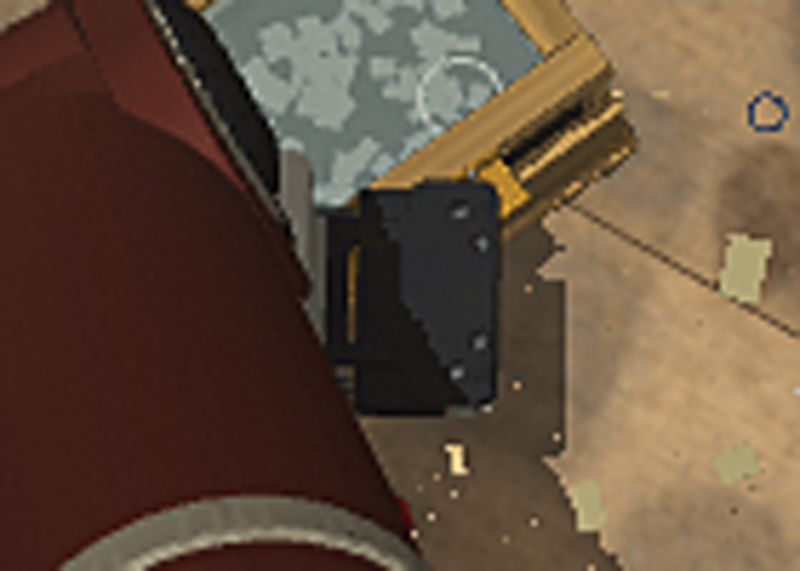

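The top crop shows the lid corner at about (610,62), the lip corner at (525,190) and the rim corner at (624,102). That puts the lid near 0.25 rad, with 2.3 N of preload. I'll continue along the arc slowly.

```bash
python3 -m creep '{"offset":[[0.2,-0.15,1.2],[0.2,-0.15,1.2],[0.2,-0.15,1.2],[0.2,-0.15,1.2],[0.2,-0.15,1.2],[0.2,-0.15,1.2],[0.2,-0.15,1.2],[0.2,-0.15,1.2]],"roll":[0,0,0,0,0,0,0,0]}' >/dev/null; python3 f.py
```

```text
case-frame force x -4.18 y 2.07 z 0.61 contact [-0.0848  0.0289] z 0.09184148745840628 t 15.0 ff 2.052629510378665
```

```bash
python3 -m creep '{"offset":[[0.3,-0.2,1.2],[0.3,-0.2,1.2],[0.3,-0.2,1.2],[0.2,-0.15,1.2],[0.2,-0.15,1.2],[0.2,-0.15,1.2],[0.2,-0.15,1.2],[0.2,-0.15,1.2]],"roll":[0,0,0,0,0,0,0,0]}' >/dev/null; python3 f.py
```

```text
case-frame force x -4.38 y 2.20 z -0.70 contact [-0.0868  0.0286] z 0.0823709862008884 t 16.0 ff 1.9532342913370826
```

```bash
python3 -m creep '{"offset":[[0.2,-0.15,1.2],[0.2,-0.15,1.2],[0.2,-0.15,1.2],[0.2,-0.15,1.2],[0.2,-0.15,1.2],[0.2,-0.1,1.2],[0.1,-0.1,1.2],[0.1,-0.1,1.2]],"roll":[0,0,0,0,0,0,0,0]}' >/dev/null; python3 f.py
```

```text
case-frame force x -2.17 y 2.13 z -0.63 contact [-0.0881  0.0284] z 0.07286729262926969 t 17.0 ff 1.063399049405902
```

```bash
python3 -m creep '{"offset":[[0,0,0.8],[0,0,0.8],[0,0,0.8],[0,0,0.8],[0,0,0.8],[0,0,0.8],[0,0,0.8],[0,0,0.8]],"roll":[0,0,0,0,0,0,0,0]}' >/dev/null; python3 f.py
python3 -m creep '{"offset":[[0,0,0.6],[0,0,0.6],[0,0,0.6],[0,0,0.6],[0,0,0.6],[0,0,0.6],[0,0,0.6],[0,0,0.6]],"roll":[0,0,0,0,0,0,0,0]}' >/dev/null; python3 f.py
```

```text
case-frame force x -1.50 y 1.35 z -0.55 contact [-0.0886  0.0286] z 0.06637831311524438 t 18.0 ff 1.0287855751812458
case-frame force x -2.96 y 0.34 z -0.75 contact [-0.0886  0.0287] z 0.061575545325373994 t 19.0 ff 1.3115525152534246
```

```bash
for i in 1; do python3 -m creep '{"offset":[[0,0,0.6],[0,0,0.6],[0,0,0.6],[0,0,0.6],[0,0,0.6],[0,0,0.6],[0,0,0.6],[0,0,0.6]],"roll":[0,0,0,0,0,0,0,0]}' >/dev/null; done; python3 f.py
python3 - <<'E'
from h import *
g=cam('top');im=g['image'][150:250,140:280];cv2.imwrite('pics/y.png',cv2.resize(im,(800,571),interpolation=cv2.INTER_CUBIC))
for a in(0,.03,.06,.1): print(a,((proj(g,[L(.154,-.035,.004,a),L(.134,-.086,.012,a),W(-.067,-.086,.075)])-[140,150])*5.714).round().tolist())
E
```

```text
case-frame force x -4.27 y -0.15 z 2.91 contact [-0.0886  0.0285] z 0.05680302689712122 t 20.0 ff 1.7979711738007609
0 [[531.0, 231.0], [613.0, 104.0], [613.0, 110.0]]
0.03 [[530.0, 229.0], [612.0, 100.0], [613.0, 110.0]]
0.06 [[529.0, 226.0], [611.0, 97.0], [613.0, 110.0]]
0.1 [[527.0, 222.0], [609.0, 92.0], [613.0, 110.0]]
```

View pics/y.png

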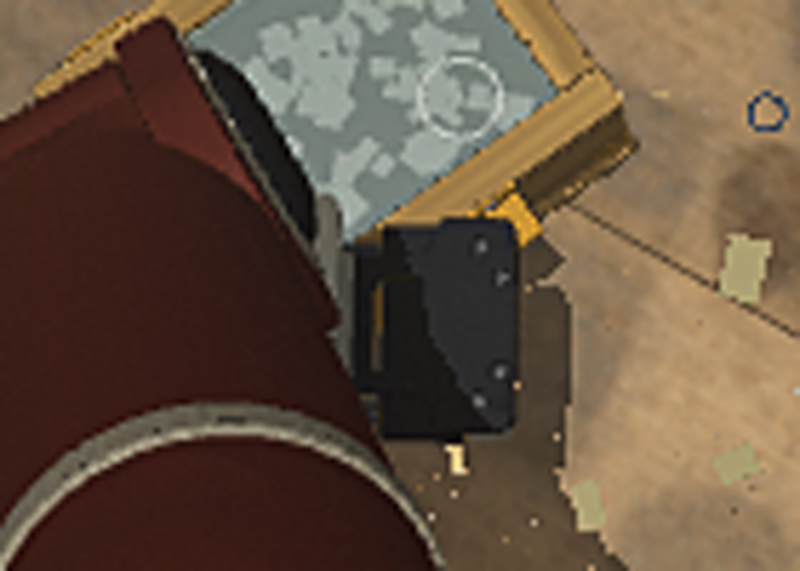

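The crop shows the lid flush, with its corner at about (622,97). The upward force of 2.9 N means it is seated on the rim. I'll back away forward, then up.

```bash
python3 -m creep '{"offset":[[0.4,-0.3,0],[0.4,-0.3,0],[0.8,-0.6,0],[0.8,-0.6,0],[1.6,-1.2,0],[3,-2,0],[5,-3.5,0],[8,-6,0]],"roll":[0,0,0,0,0,0,0,0]}' >/dev/null; python3 f.py
python3 -m creep '{"offset":[[4,-3,0],[0,0,-10],[0,0,-25],[0,0,-40],[0,0,-40],[0,0,-30],[0,0,0],[0,0,0]],"roll":[0,0,0,0,0,0,0,0]}'; python3 f.py
python3 - <<'E'
from h import *
g=cam('side');cv2.imwrite('pics/z.png',cv2.resize(g['image'][140:300,190:350],(560,560),interpolation=cv2.INTER_CUBIC))
E
```

```text
case-frame force x -0.14 y -0.05 z -0.83 contact [-0.1137  0.0288] z 0.0568497962774435 t 21.05 ff 0.0
t: 22.05
tool_pos: [0.4445, 0.2088, 0.2015]
tcp_rot: [-3.141, -0.001, 3.139]
force: [0.1, -0.3, -0.1]
finger_gap: 0.0929
finger_force: 0.0
case-frame force x -0.11 y -0.26 z -0.15 contact [-0.1187  0.0288] z 0.20146766294262275 t 22.05 ff 0.0
```

View pics/z.png

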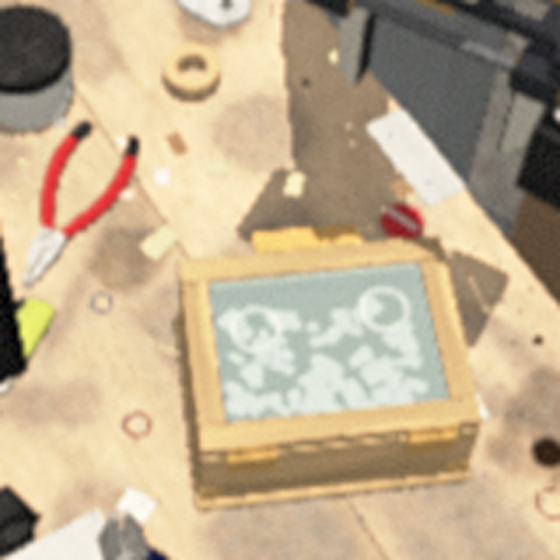

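The lid is shut flat with its lip out front at about (305,238). The hand is clear and the bystanders are in place.

```bash
python3 -c "
from plant import *
print(job_done())"
```

```text
the job is handed in; nothing more can be done
None
```

The lid was tipped, caught on the front finger, lowered by its lip and shut, with the hand clear at 22 s; the job is handed in, but no verdict came back, and the last side view shows the lid closed and everything else in place.

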